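Put the pellet-die set away and hold the dry case ajar

ROBOT

A 6-joint arm with a two-finger parallel gripper is mounted at the origin on a cart in front of the work surface, level with it; the furniture and walls round the work are solid. World frame = base frame: x ahead of the robot, y to its left, z up, the work surface at z = 0. Lengths are in m, angles in rad, forces in N, time in s.
With the tool pointing down it reaches from about 0.3 to 0.875 m from the base axis. Payload 6.4 kg.
Tool frame: the origin (TCP) lies midway between the tips of the shut fingers; the grasp point (between the pads) lies bot.tcp_to_grasp behind it (bot.tcp_to_grasp is the distance from the TCP to the grasp point, in m); z points along the fingers, y is the direction in which the jaws open and shut (so a half turn about z gives the same grasp; the last joint's range is limited). The gripper opens to 85 mm and grips with 20 to 120 N. Pads are 22 mm wide; open, the fingers measure 114 mm over their backs; the gripper's body (76 mm by 85 mm) begins 54 mm behind the grasp point. The pads swing forward as they close: fully open they stand 13 mm farther back than shut.
Start: joints at [-1.496, 0.181, 1.607, -0, 1.354, -0.206], TCP at [0.159, -0.552, 0.231] pointing down, gripper open.
Joint ranges: [-2.99, 2.99], [-0.89, 2.07], [0.3, 2.58], [-1.14, 4.28], [0, 2.63], [-3.12, 3.12]. Speed limits (rad/s): [2.57, 2.57, 3.01, 3.14, 3.14, 3.14].

INTERFACE

Orientations are given as a rotation vector (axis times angle).
In Python, from plant import bot, jaws, cams, ticket gives the robot as it stands. Calls block until the motion is done:
- bot.movep(position, orientation): joint-space move of the TCP to a pose.
- bot.movel(position, max_speed=0.15, frame=None): straight line of the TCP; frame=None keeps the orientation; max_speed is the mean speed in m/s.
- bot.movej(angles): joint-space move.
- jaws.command_gripper(opening): opening from 0.0 (shut) to 1.0 (fully open); the grip force is fixed at half the most; returns when the fingers have stopped.
- bot.hold(seconds).
- bot.inverse_kinematics(position, orientation): joint angles nearest the present ones, or None.
- bot.read_state(): the state.
- cams.grab_frame(name): name is "side" or "top" or "wrist"; returns (picture, depth): 400x640x3 uint8, red, green, blue; 400x640 float32, m along the optical axis (not along the pixel's ray), 0 where there is no reading.
- cams.get_calibration(name): a dict with "fx", "fy", "cx", "cy" (pixels), "eye" and "rotation" of the camera in the world. Camera axes: x right, y down, z forward; pixel columns grow to the right and rows downward; lengths in m; the calibration is good to about 2 mm. A picture is of the moment at which its call begins: read the wrist's pose just before it. get_calibration takes no time and is no camera call; for the wrist camera it gives the pose at the moment of the call.
A pose or a line that the arm cannot do raises bot.PlanningError and nothing moves.
- ticket.sign_off(): hands the job in, once; it reports no verdict.
The state is a dict: "t": time; "joints": joint angles; "joint_vel": joint speeds; "effort": joint torques, N m; "tool_pos": TCP position; "orientation": TCP orientation; "force": force on the tool from outside, world axes, zero at the start; "torque": the same for the moment, N m; "opening": opening from 0.0 (shut) to 1.0 (fully open).
Only numpy, scipy, OpenCV 4.12 (cv2) and the standard library are available. Lean on these libraries where they do the work, as an engineer would, in place of code of your own. Each camera call takes 0.05 s, during which the arm holds its last target. There are 200 camera calls.

TASK

Put the pellet-die set away in its open dry-storage case: the die body already stands in its nest, so take the die base and the die plunger from the bench beside it and stand them upright in the round nests that fit them, seated fully down. Then take the lid, which leans back on its stop and would fall shut by itself once brought well forward, swing it forward by its pull lug and hold it ajar at 40 degrees from shut, so that the chemist can slip in a fresh desiccant cartridge while little room air gets in. Finish while still holding the lid there: do not let go of it or let it fall shut, keep the die body in its nest, and leave the other things on the bench where they are.

Things in the scene. Friction and masses are not known exactly. Their poses are not given: they have to be found in the camera images.
- case: grey dry-storage tray, fixed; 130 mm deep (x) by 210 wide (y), 4 mm walls, rim 36 mm above the bench (flange 217 x 136). Origin: centre of the underside; x points from the front (lug side) to the hinge, y left seen from the front. The pale grey insert's top is 16 mm above the bench: three round nests in a row, 64 mm apart, 5 mm deep, black floors, and an empty desiccant recess (70 x 18) near the front
- nest_base (a point): centre of the floor of the die base's nest, the middle one: 38 mm across, 5 mm deep, floor 11 mm above the bench; axes as the case
- nest_plunger (a point): centre of the floor of the plunger's nest, the smallest, at the right end of the row (case -y): 27 mm across, 5 mm deep, floor 11 mm above the bench; axes as the case
- nest_body (a point): centre of the floor of the die body's nest, the largest, at the left end of the row (case +y): 43 mm across, 5 mm deep; the die body stands in it from the start
- base_center (a point): centre, half-way up, of the die base: a steel disc with a small raised boss on top, 33 mm across, 16 mm high in all, about 70 g, standing upright on the bench at the start, its z axis up; it can be gripped as a 33 mm cylinder over its whole height
- plunger_center (a point): centre, half-way up, of the die plunger: a steel pin standing on a wider foot, 22 mm across the foot, 48 mm high in all, about 90 g, standing foot down on the bench at the start, its z axis up; it grips as a 22 mm cylinder over its whole height
- body_center (a point): centre, half-way up, of the die body, a steel cylinder 38 mm across and 58 mm high, about 420 g, z axis up, standing in its nest (top 69 mm above the bench)
- lid (a joint): lid angle in rad: 0 shut, pi/2 upright, 1.83 leaning back on its stop, where it starts (within 0.1); 40 degrees is 0.70. The lid is a 38 mm deep grey hood with a clear window, 130 x 210 mm, about 0.4 kg, on a free hinge: it falls shut from below about 1.25 rad and back on its stop from above that. Holding it at 0.70 by the lug takes about 1 N
- lid_hinge (a point): middle of the hinge line, 37 mm above the bench, 68 mm behind the case's origin along the case's x; the hinge line runs along the case's y; axes as the case
- lid_lug (a point): grip point of the pull lug, a bare aluminium tongue mid-way along the lid's front wall: 24 mm wide (along the case's y), 12 thick, standing 38 mm out from the wall; the point is 26 mm out. It lies 159 mm from the hinge line and, at lid angle a, a + 0.063 rad above level on the front side; lug up when the lid leans back. Pinched on its two sides (along y) it can turn in the fingers. x axis: lug to hinge
- standard_bottle: white bottle with a red cap, 48 mm across, 110 mm high, origin at the centre of its underside: leave alone
- tweezers: fine steel tweezers lying flat, 127 x 13 x 9 mm, long along x, origin at the centre of its underside: leave alone
- weigh_boat: small white weighing boat, 56 x 56 x 15 mm, origin at the centre of its underside: leave alone
- spatula: thin steel spatula lying flat, 171 x 9 x 6 mm, long along x, origin at the centre of its underside: leave alone
There are look-alikes about, which are no part of the job. What is shaped like the part that bears base_center but purple or turquoise is not meant.

How it is judged:
On the way:
1. with the lid still leaning back, the base and the plunger stand seated in their nests, let go (value of joint lid above 1.4 rad and horizontal distance between base_center and nest_base below 0.0045 m and z of base_center in the frame of nest_base below 0.0105 m and angle between each of base_center, plunger_center's own z axis and vertical below 0.1 rad and horizontal distance between plunger_center and nest_plunger below 0.0045 m and z of plunger_center in the frame of nest_plunger below 0.0265 m and contact force between the fingers and die_base below 0.05 N and contact force between the fingers and die_plunger below 0.05 N), for 0.2 s.
At the end, for the whole second after the job is handed in: The lid is held still by the gripper's fingers at 40 degrees from shut (within about 7 degrees: 0.58 to 0.82 rad), resting on nothing in the case; the die base, the plunger and the die body stand upright in their own nests, centred within 4.5 mm and seated within 2.5 mm of the nest floor (value of joint lid between 0.578 and 0.818 rad and velocity of joint lid between -0.05 and 0.05 rad/s and contact force between the fingers and lid above 0.3 N and contact force between lid and die_body below 0.05 N and contact force between lid and die_base below 0.05 N and contact force between lid and die_plunger below 0.05 N and horizontal distance between base_center and nest_base below 0.0045 m and z of base_center in the frame of nest_base below 0.0105 m and angle between each of base_center, plunger_center, body_center's own z axis and vertical below 0.1 rad and horizontal distance between plunger_center and nest_plunger below 0.0045 m and z of plunger_center in the frame of nest_plunger below 0.0265 m and horizontal distance between body_center and nest_body below 0.0045 m and z of body_center in the frame of nest_body below 0.0315 m); the arm keeps its last pose, push and grip.
It fails at once if the lid falls or is pushed shut (value of joint lid below 0.2 rad).
It fails at once if the die body is taken out of its nest or knocked over (z of body_center in the frame of nest_body above 0.04 m or angle between body_center's own z axis and vertical above 0.3 rad).
It fails at once if the bottle, tweezers, weighing boat or spatula is moved more than 20 mm (distance of any of standard_bottle, tweezers, weigh_boat, spatula from where it was at the start of the episode above 0.02 m).
It also fails if it takes over 72 s, if anything falls off the work surface, if the arm or the gripper's body presses on something with over 40 N, if the wrist force passes 120 N, or if a joint passes its speed limit or range.

## Working session

There is one attempt and no reset: what is moved stays moved. The work goes in short steps, each a Python script; the robot and the scene stay as the last script left them, time stands still between calls to the robot, and variables do not carry over. Pictures are saved under pics/ and viewed, about 8 in all and at most 12, crops included, and the job is handed in when it is done.

```bash
ls; mkdir -p pics; python3 - <<'E'
from plant import bot,cams
import cv2,numpy as np
for n in("top","side"):
    p,d=cams.grab_frame(n); cv2.imwrite(f"pics/{n}0.png",p[:,:,::-1]); np.savez(f"{n}0.npz",p=p,d=d,**cams.get_calibration(n)); print(n,cams.get_calibration(n))
print(bot.tcp_to_grasp,bot.read_state())
E
```

```text
pics
top {'fx': 380.7562599618071, 'fy': 380.7562599618071, 'cx': 317.32056643313837, 'cy': 199.41053598227225, 'eye': array([0.40200492, 0.05509007, 1.03379822]), 'rotation': array([-2.16080475,  2.13767985, -0.15349386])}
side {'fx': 445.6675868950216, 'fy': 445.6675868950216, 'cx': 323.1904398624311, 'cy': 201.33482287334982, 'eye': array([ 0.11126722, -0.90338966,  0.54181553]), 'rotation': array([-1.95884307,  0.46120001, -0.2590675 ])}
0.0187 {'t': 0.1, 'joints': array([-1.49625481e+00,  1.81481424e-01,  1.60788061e+00,  1.38113306e-05,
        1.35380987e+00, -2.06278185e-01]), 'joint_vel': array([-0.00037943, -0.00258342, -0.00351287,  0.00075833, -0.00111   ,
        0.0006434 ]), 'effort': array([ 4.80902909e-04, -4.45877838e+01, -3.52234948e+01, -1.78319410e-04,
        4.16122115e-03, -1.18691156e-05]), 'tool_pos': array([ 0.15935354, -0.55197188,  0.23047924]), 'orientation': array([-3.10911658e+00, -4.39437523e-01, -1.84323568e-04]), 'force': array([-0.70412686,  0.38938951,  0.33226478]), 'torque': array([ 0.01624995, -0.04300484, -0.02074853]), 'opening': 0.998544573408578}
```

View pics/top0.png

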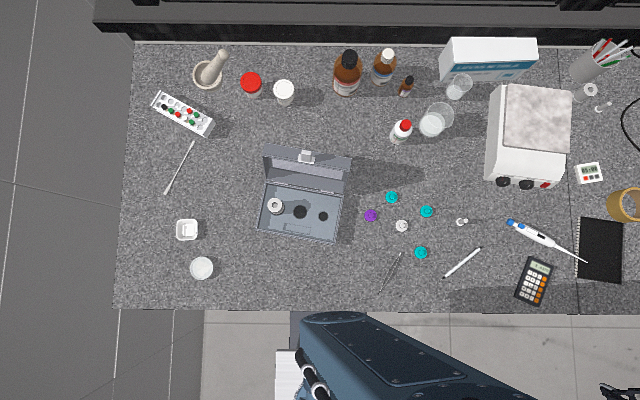

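View pics/side0.png

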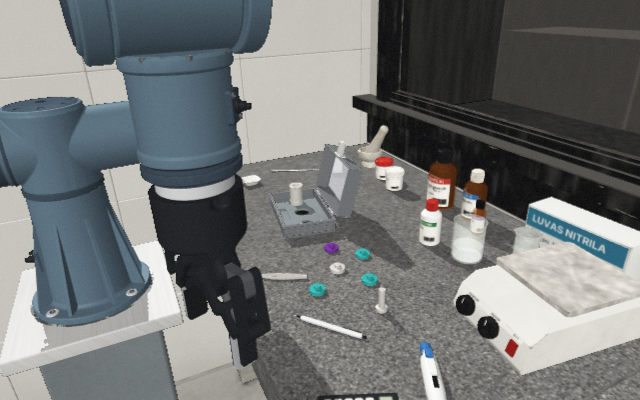

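The top view shows candidates for the die base: silver disc (402,226) is the match. The purple disc (371,215) and the turquoise ones (391,197), (426,211), (420,252) are look-alikes. The plunger is at (461,222). The case nests are body (275,205), base (300,212) and plunger (323,216), and the lug is at (306,156). The tweezers (390,270) lie near the pick area.

```bash
cat > h.py <<'E'
import numpy as np,cv2
from scipy.spatial.transform import Rotation as R
def cloud(d,c):
    v,u=np.mgrid[:400,:640]
    P=np.stack([(u-c['cx'])/c['fx']*d,(v-c['cy'])/c['fy']*d,d],-1)
    return P@R.from_rotvec(c['rotation']).as_matrix().T+c['eye']
def ray(u,v,z,c):
    r=R.from_rotvec(c['rotation']).as_matrix()@[(u-c['cx'])/c['fx'],(v-c['cy'])/c['fy'],1]
    return c['eye']+r*(z-c['eye'][2])/r[2]
def down(yaw): # tool z down, jaw (y) axis at angle yaw in the world
    y=np.array([np.cos(yaw),np.sin(yaw),0]);z=np.array([0,0,-1.]);return R.from_matrix(np.c_[np.cross(y,z),y,z]).as_rotvec()
E
python3 - <<'E'
from h import *
c=np.load("top0.npz");d=c['d'];P=cloud(d,c)
print("bench z",np.median(P[270:290,300:360,2]))
for n,(u,v),z in [("base",(402,226),.016),("plg",(461,222),.048),("nB",(300,212),.011),("nP",(323,216),.011),("body",(275,205),.069),("lug",(306,156),.2)]:
    print(n,P[v,u],ray(u,v,z,c))
for n,(u,v),r in [("base",(402,226),9),("plg",(461,222),9),("lug",(306,156),9)]:
    w=P[v-r:v+r+1,u-r:u+r+1].reshape(-1,3);m=w[:,2]>.006
    if n=="lug": m=w[:,2]>.14
    w=w[m]; print(n,len(w),w.mean(0),w.min(0),w.max(0))
# case yaw from flange corners: rim-height points
m=(abs(P[...,2]-.036)<.004);m[:150]=0;m[245:]=0;m[:,:250]=0;m[:,355:]=0
print(cv2.minAreaRect(P[m][:,:2].astype(np.float32)),m.sum())
p=cv2.resize(c['p'][140:290,240:480,::-1],None,fx=3.3,fy=3.3,interpolation=cv2.INTER_CUBIC);cv2.imwrite("pics/crop.png",p)
E
```

```text
bench z -0.0006654419743108431
base [ 0.47677569 -0.17296225  0.0173915 ] [ 0.47687805 -0.17327446  0.016     ]
plg [ 0.48793608 -0.32563198  0.03195029] [ 0.48655945 -0.31953277  0.048     ]
nB [0.51228025 0.10045262 0.00928705] [0.51209588 0.10037678 0.011     ]
nP [0.50187075 0.03819323 0.01158048] [0.50192746 0.03818364 0.011     ]
body [0.52671275 0.16509678 0.0404152 ] [0.52312425 0.16193132 0.069     ]
lug [0.61988088 0.08084114 0.1944012 ] [0.61842764 0.08066938 0.2       ]
base 108 [ 0.47888736 -0.17278333  0.01021225] [ 0.46385228 -0.1888099   0.0061055 ] [ 0.49374441 -0.15801795  0.01919733]
plg 73 [ 0.4880189  -0.31821844  0.05327954] [ 0.40200492 -0.33834725  0.0060834 ] [0.50095313 0.05509007 1.03379822]
lug 281 [0.62392723 0.08145316 0.17337855] [0.60610735 0.0604224  0.15213823] [0.64979407 0.10380203 0.20188604]
((0.5282189249992371, 0.09813247621059418), (0.21576564013957977, 0.17480124533176422), 80.08275604248047) 1421
```

View pics/crop.png

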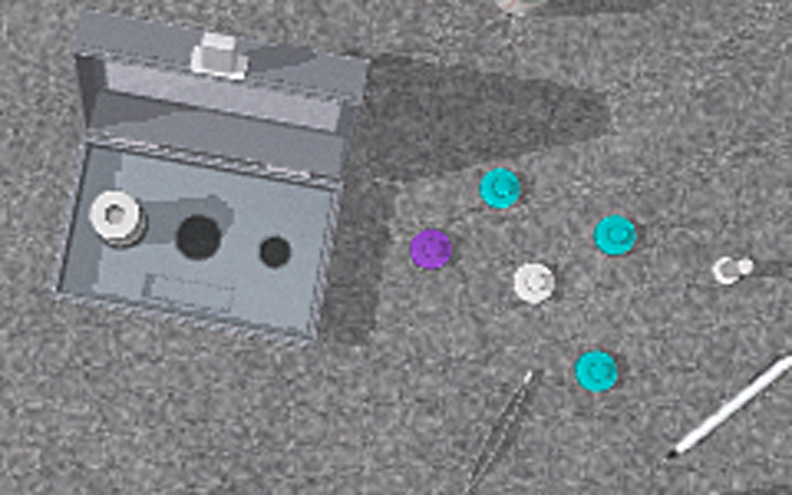

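The crop confirms the base is the only silver disc, at crop (533,283), with a raised boss and decoys no closer than about 70 mm. The case is yawed by about -0.17 rad and the lid leans back with its lug up at crop (219,50). Next I take wrist close-ups of the case, then the base.

```bash
cat >> h.py <<'E'
from plant import bot,jaws,cams,ticket
def go(p,yaw):
    c=[]
    for y in(yaw,yaw+np.pi):
        q=bot.inverse_kinematics(list(p),down(y))
        if q is not None:c.append((abs(q[5]),y))
    y=min(c)[1]; bot.movep(list(p),down(y)); return y
def snap(n):
    c=cams.get_calibration("wrist");p,d=cams.grab_frame("wrist")
    cv2.imwrite(f"pics/{n}.png",p[:,:,::-1]);np.savez(n+".npz",p=p,d=d,**c);return p,d,c
E
python3 - <<'E'
from h import *
print(go((.465,.06,.30),-.17)); snap("wcase"); print(bot.read_state()['t'])
print(go((.477,-.173,.2),-.17)); p,d,c=snap("wbase"); s=bot.read_state();print(s['t'],s['joints'],s['tool_pos'],c)
jaws.command_gripper(.62);print(bot.read_state()['t'])
a=cv2.imread("pics/wcase.png");cv2.imwrite("pics/w2.png",cv2.resize(np.vstack([a,cv2.imread("pics/wbase.png")]),(480,600)))
E
```

```text
-0.17
2.5917
-0.17
3.6417 [-5.80447570e-01  5.91493151e-02  1.80623824e+00  4.89154919e-04
  1.27514671e+00 -4.11632025e-01] [ 0.47756764 -0.17214191  0.20073273] {'fx': 279.4591306610971, 'fy': 279.4591306610971, 'cx': 319.7615588721744, 'cy': 202.32908205636977, 'eye': array([ 0.48956776, -0.097383  ,  0.34141383]), 'rotation': array([ 2.83143724, -0.23993372, -0.03408319])}
4.0667
```

View pics/w2.png

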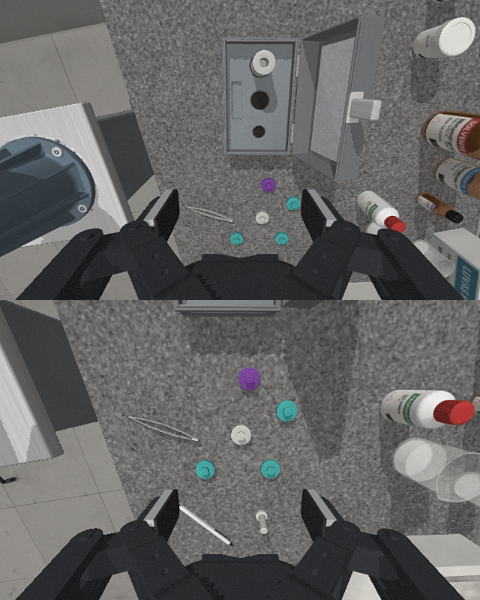

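The upper wrist view shows the case: nests at full-size pixels base (346,133), plunger (345,175) and body (351,84). The lower view shows the silver base at (321,180) and the plunger at (349,296). I now compute these positions precisely.

```bash
python3 - <<'E'
from h import *
def blob(m,u,v,r):
    w=np.zeros_like(m);w[v-r:v+r,u-r:u+r]=m[v-r:v+r,u-r:u+r]
    n,l,s,ce=cv2.connectedComponentsWithStats(w.astype(np.uint8));i=1+s[1:,4].argmax();return ce[i],s[i],l==i
for f,L in [("wcase",[("nB",346,133,22),("nP",345,175,16)]),("top0",[("nB",300,212,14),("nP",323,216,10)])]:
    c=np.load(f+".npz");g=c['p'].max(2)
    for n,u,v,r in L:
        ce,s,_=blob(g<70,u,v,r);print(f,n,ce,s,ray(*ce,.011,c))
# objects
for f,L in [("wcase",[("body",351,84,24,.062),("base",349,290,12,.006)]),("wbase",[("base",321,180,22,.004),("base",321,180,22,.0135),("plg",349,296,30,.004),("plg",349,296,30,.04)]),("top0",[("body",275,205,14,.062),("base",402,226,10,.005),("plg",461,222,9,.006)])]:
    c=np.load(f+".npz");P=cloud(c['d'],c)
    for n,u,v,r,z in L:
        try:
            ce,s,m=blob((P[...,2]>z)&(c['d']>0),u,v,r);w=P[m];print(f,n,z,ce,s[4],"mean",w.mean(0),"mid",(w.min(0)+w.max(0))/2,"ext",np.ptp(w,0), "circ",cv2.minEnclosingCircle(w[:,:2].astype(np.float32)))
        except Exception as e: print(f,n,e)
# base brightness
c=np.load("wbase.npz");hsv=cv2.cvtColor(c['p'],cv2.COLOR_RGB2HSV);ce,s,m=blob((hsv[...,2]>165),321,180,22);print("base white",ce,s,ray(*ce,.012,c))
c=np.load("wcase.npz");P=cloud(c['d'],c);print("bench",[np.median(np.load(f+".npz")['d']) for f in("wcase",)],np.median(P[250:270,250:300,2]),"insert",np.median(P[150:158,335:350,2]))
Q=cv2.resize(np.load("wbase.npz")['p'][140:340,270:400,::-1],None,fx=3,fy=3);cv2.imwrite("pics/cb.png",Q)
E
```

```text
wcase nB [345.9655914  133.19569892] [334 121  25  25 465] [0.51225539 0.10286432 0.011     ]
wcase nP [344.60406091 175.21827411] [337 168  16  16 197] [0.50109359 0.03996525 0.011     ]
top0 nB [299.672 211.408] [294 206  13  12 125] [0.5136933 0.1012897 0.011    ]
top0 nP [322.69491525 215.93220339] [319 212   9   9  59] [0.50210206 0.03900787 0.011     ]
wcase body 0.062 [351.35755814  83.05668605] 688 mean [0.52280864 0.16544239 0.06732086] mid [0.52275629 0.16523012 0.06607766] ext [0.03731253 0.03769109 0.00755987] circ ((0.5229927897453308, 0.16519619524478912), 0.019131958484649658)
wcase base 0.006 [349.18614719 290.48917749] 231 mean [ 0.47917536 -0.16993831  0.00905704] mid [ 0.47897596 -0.17159484  0.01103088] ext [0.03244945 0.03190397 0.01004567] circ ((0.47874176502227783, -0.1716584861278534), 0.016892269253730774)
wbase base 0.004 [320.91710758 179.79188713] 567 mean [ 0.47894085 -0.17120393  0.0086706 ] mid [ 0.4789476  -0.17189732  0.01025523] ext [0.03252407 0.03270485 0.01231862] circ ((0.4786166548728943, -0.17198413610458374), 0.01664029434323311)
wbase base 0
[... 920 characters left out ...]
14362239838), 0.019143154844641685)
top0 base 0.005 [401.26724138 225.35344828] 116 mean [ 0.47905572 -0.17270317  0.00989528] mid [ 0.47889163 -0.17282201  0.01215129] ext [0.03007871 0.03197577 0.01409208] circ ((0.47938272356987, -0.17285388708114624), 0.016456635668873787)
top0 plg 0.006 [461.28169014 221.25352113] 71 mean [ 0.49044183 -0.32873417  0.0256593 ] mid [ 0.49130707 -0.32936921  0.02854143] ext [0.01929212 0.01795607 0.04491607] circ ((0.4909965991973877, -0.33061090111732483), 0.011081780306994915)
base white [320.53164557 178.71518987] [308 167  26  26 474] [ 0.47881792 -0.16903293  0.012     ]
bench [np.float32(0.42144284)] -0.0016692211777821486 insert 0.014589475731634438
```

View pics/cb.png

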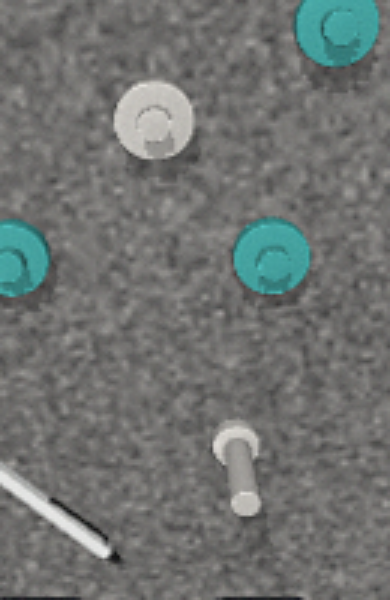

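```bash
cat >> h.py <<'E'
YAW=-.172
def st(l):
    s=bot.read_state();print(l,round(s['t'],2),s['tool_pos'].round(4),s['force'].round(1),round(s['opening'],3))
E
python3 - <<'E'
from h import *
bot.movep([.4787,-.172,.06],down(YAW));st("hover")
bot.movel([.4787,-.172,.0065],.08);bot.hold(.1);st("down")
jaws.command_gripper(0);st("grip")
bot.movel([.4787,-.172,.10],.2);st("up")
go((.5127,.1025,.08),YAW);bot.hold(.15);st("over")
snap("wover")
p,d=cams.grab_frame("side");cv2.imwrite("pics/s1.png",cv2.resize(p[130:300,200:420,::-1],None,fx=3,fy=3))
E
```

```text
hover 4.68 [ 0.4793 -0.1724  0.0607] [0.2 0.4 0.7] 0.618
down 5.6 [ 0.4792 -0.1723  0.0071] [-0.4  0.1  0.9] 0.619
grip 5.94 [ 0.4792 -0.1723  0.0074] [-1.3  0.5  5.8] 0.35
up 6.56 [ 0.4782 -0.1717  0.0993] [-0.4  0.1 -0.4] 0.346
over 7.78 [0.5131 0.1011 0.08  ] [ 0.6 -0.9 -0.7] 0.35
```

View pics/s1.png

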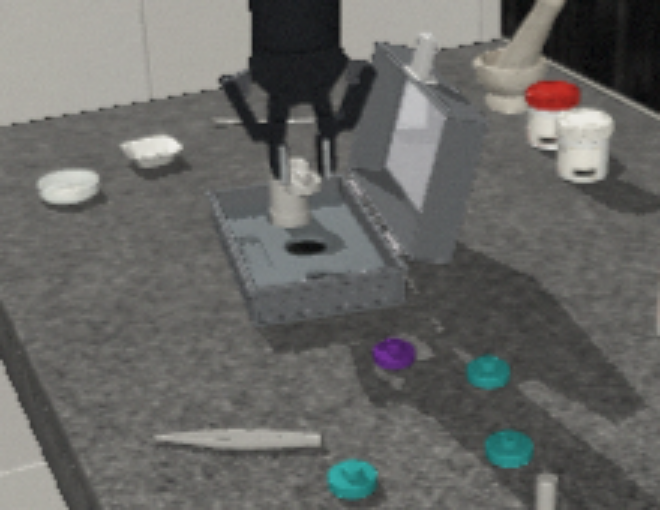

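The side view shows the base held level in the fingertips at (305,180), above the black nest at (306,247). I lower it gently while watching force and height.

```bash
cat >> h.py <<'E'
def to(x,y,z,v=.08):
    "line to a pose, then trim the steady tracking error in x,y"
    bot.movel([x,y,z],v);bot.hold(.1);e=np.array([x,y,z])-bot.read_state()['tool_pos'];return e
E
python3 - <<'E'
from h import *
x,y=.513,.1025
e=to(x,y,.034);print(e)
tx,ty=x+e[0],y+e[1]
bot.movel([tx,ty,.032],.05);bot.hold(.1);st("pre")
for z in (.028,.025,.0225,.020,.018):
    bot.movel([tx,ty,z],.05);bot.hold(.05);st(z)
    if bot.read_state()['force'][2]>6: break
E
```

```text
[-5.53664582e-04 -2.21692388e-05 -5.28842390e-04]
pre 9.06 [0.5125 0.1025 0.0321] [-0.5  0.2 -0.1] 0.35
0.028 9.36 [0.5123 0.1025 0.0278] [ 0.4  0.2 -0.7] 0.353
0.025 9.66 [0.5123 0.1025 0.0249] [-0.1  0.3 -1.1] 0.348
0.0225 9.96 [0.5124 0.1025 0.0224] [-0.1 -0.4 -1. ] 0.35
0.02 10.26 [0.5124 0.1025 0.0199] [ 0.1 -0.2 -0.5] 0.347
0.018 10.56 [0.5129 0.1025 0.0184] [-1.3 -0.3  4.8] 0.348
```

```bash
python3 - <<'E'
from h import *
jaws.command_gripper(.5);st("open")
bot.movel([.513,.1025,.10],.2)
go((.465,.06,.22),YAW);bot.hold(.1);p,d,c=snap("wb2");st("look")
from h import cloud
P=cloud(d,c);m=(P[...,2]>.0225)&(P[...,2]<.031)&(np.hypot(P[...,0]-.5125,P[...,1]-.1025)<.024);w=P[m]
print(m.sum(),w.mean(0),np.percentile(w[:,2],[5,50,95]));v,u=np.nonzero(m);print(u.mean(),v.mean())
u,v=int(u.mean()),int(v.mean());q=p[max(0,v-75):v+75,u-100:u+100,::-1];cv2.imwrite("pics/b2.png",cv2.resize(q,None,fx=3,fy=3))
E
```

```text
open 10.84 [0.5122 0.1025 0.0178] [-0.1  0.4 -0.2] 0.502
look 12.15 [0.464  0.0604 0.2177] [ 0.3  0.4 -0.2] 0.505
113 [0.51214065 0.10291278 0.02519993] [0.02396021 0.02523115 0.02624506]
355.05309734513276 138.84070796460176
```

View pics/b2.png

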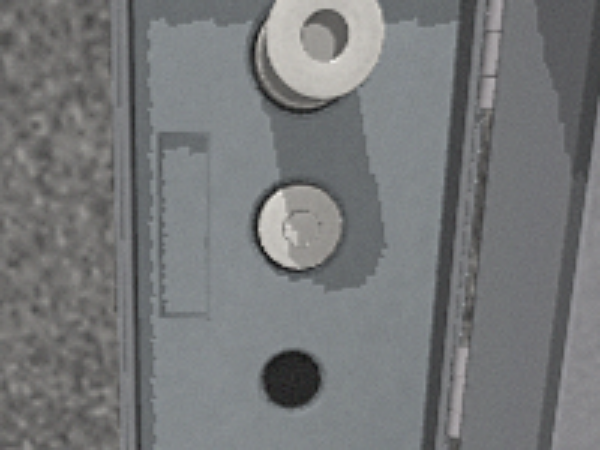

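The base sits in its nest at (300,227), concentric with its floor ring, and its boss top measures at the expected height. Next is the plunger.

```bash
python3 - <<'E'
from h import *
go((.4907,-.330,.09),YAW);bot.hold(.1)
e=to(.4907,-.330,.0755);print(e)
bot.movel([.4907+e[0],-.330+e[1],.012],.1);bot.hold(.1);st("down")
jaws.command_gripper(0);st("grip")
bot.movel([.4907,-.330,.12],.2);st("up")
go((.5013,.0397,.12),YAW);bot.hold(.1)
x,y=.5013,.0395
e=to(x,y,.05);tx,ty=x+e[0],y+e[1]
for z in (.038,.034,.031,.028,.0255,.0235):
    bot.movel([tx,ty,z],.06);bot.hold(.05);st(z)
    if bot.read_state()['force'][2]>5: break
E
```

```text
[ 1.83700374e-06 -1.77393240e-04  1.89561400e-04]
down 15.09 [ 0.4913 -0.3308  0.0129] [ 0.  -0.7  0.7] 0.5
grip 15.42 [ 0.4912 -0.3307  0.0129] [ 0.  -0.   4.5] 0.244
up 16.11 [ 0.49   -0.3293  0.1188] [-0.4  1.  -1.1] 0.242
0.038 19.12 [0.5004 0.0396 0.0377] [ 1.1 -0.5 -0.8] 0.24
0.034 19.42 [0.5006 0.0396 0.0339] [-0.3 -0.  -0.9] 0.243
0.031 19.72 [0.5006 0.0396 0.0309] [ 0.9  0.4 -0.7] 0.244
0.028 20.02 [0.5006 0.0396 0.0279] [-0.4  0.3 -0.2] 0.245
0.0255 20.32 [0.5006 0.0396 0.0254] [ 0.  -0.8 -0.6] 0.239
0.0235 20.62 [0.5011 0.0395 0.0239] [-0.3  1.   5.2] 0.243
```

```bash
python3 - <<'E'
from h import *
jaws.command_gripper(.5);st("open")
bot.movel([.501,.0395,.12],.2)
go((.465,.03,.30),YAW);bot.hold(.2);p,d,c=snap("wp2");st("look")
P=cloud(d,c)
for n,cx,cy,z0,z1,r in(("plg",.5013,.0397,.05,.065,.014),("base",.5124,.1027,.0225,.031,.012),("body",.523,.165,.062,.075,.024)):
    m=(P[...,2]>z0)&(P[...,2]<z1)&(np.hypot(P[...,0]-cx,P[...,1]-cy)<r);print(n,m.sum(),P[m].mean(0),P[m].max(0))
X=np.array([np.cos(YAW),np.sin(YAW),0]);Y=np.array([-X[1],X[0],0])
nB=np.array([.5124,.1027,0])
for f in("wcase","wp2","top0"):
    k=np.load(f+".npz");P=cloud(k['d'],k);q=P-nB;cx=q@X;cy=q@Y;z=P[...,2]
    m=(cx>.04)&(cx<.2)&(abs(cy)<.02)&(z>.158)&(k['d']>0);w=np.c_[cx[m],cy[m],z[m]]
    print(f,m.sum(),w.mean(0),np.percentile(w,[2,98],axis=0))
    r=(abs(cx)<.12)&(abs(cy)<.12)&(abs(z-.0345)<.003)&(k['d']>0);print("rim",np.percentile(cx[r],[1,99]),np.percentile(cy[r],[1,99]))
    m=(cx>.04)&(cx<.2)&(abs(cy)>.04)&(abs(cy)<.09)&(z>.12)&(k['d']>0);w=np.c_[cx[m],z[m]];i=w[:,1].argsort()[-20:];print("lid top edge",w[i].mean(0))
cv2.imwrite("pics/p2.png",cv2.resize(p[40:290,240:600,::-1],None,fx=2.2,fy=2.2))
E
```

```text
open 20.96 [0.5005 0.0396 0.0233] [-0.5  0.2 -0.2] 0.502
look 22.61 [0.4644 0.0301 0.298 ] [-0.6  0.2  0.1] 0.503
plg 72 [0.50063372 0.04004266 0.05693327] [0.50662258 0.04563008 0.05864226]
base 81 [0.51215293 0.10271351 0.02538756] [0.51883851 0.10940895 0.02706293]
body 758 [0.52278705 0.1652717  0.06728674] [0.54153113 0.18391022 0.06994171]
wcase 1653 [0.10783759 0.00060059 0.1791982 ] [[ 0.09734918 -0.01846253  0.16126304]
 [ 0.12031284  0.01877028  0.19928585]]
rim [-0.07191608  0.10039009] [-0.10702892  0.10709344]
lid top edge [0.10072419 0.16686413]
wp2 1834 [ 1.07766755e-01 -2.76812676e-05  1.79414912e-01] [[ 0.09732671 -0.0183104   0.16157559]
 [ 0.12024412  0.01819053  0.19938975]]
rim [-0.07186259  0.10032218] [-0.10706953  0.10617673]
lid top edge [0.10078406 0.16694086]
top0 216 [ 0.11059032 -0.00097313  0.17789827] [[ 0.09921522 -0.01887391  0.15847435]
 [ 0.1249803   0.01867865  0.20023631]]
rim [-0.07051824  0.10200143] [-0.10900639  0.10543291]
lid top edge [0.10287104 0.1678302 ]
```

View pics/p2.png

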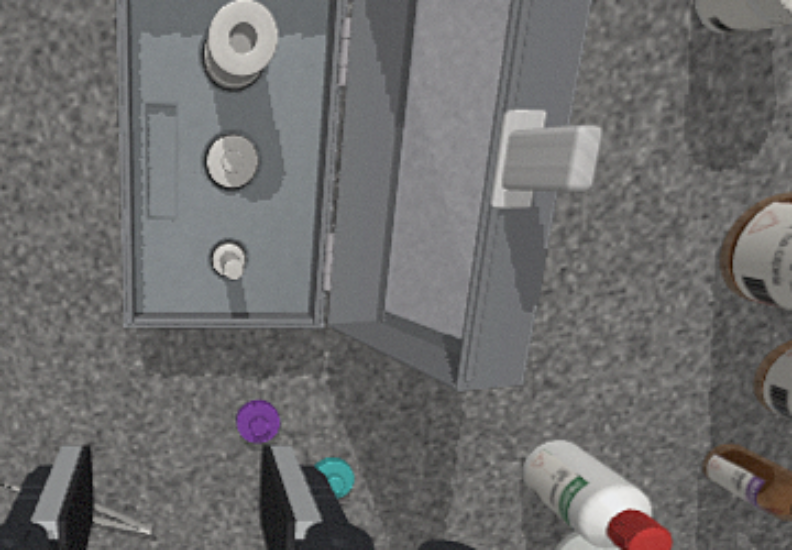

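All three parts are seated: the base at (232,160), the plunger at (229,260) and the body at (240,38). Their tops match nominal height and centring is about 1 mm. The lug is at (565,155), and its geometry agrees with a lid angle of about 1.83. I plan the swing and check the IK first, then grip.

```bash
cat >> h.py <<'E'
X=np.array([np.cos(YAW),np.sin(YAW),0]);Y=np.array([-X[1],X[0],0]);Z=np.array([0,0,1.])
H=np.array([.5124,.1027,.037])+.064*X
def lidpose(a,phi,s,out=.003,back=0):
    th=a+.063;g=H+(.159+out)*(-np.cos(th)*X+np.sin(th)*Z)
    z=np.cos(phi)*X-np.sin(phi)*Z;y=s*Y
    return g+(bot.tcp_to_grasp-back)*z,R.from_matrix(np.c_[np.cross(y,z),y,z]).as_rotvec()
AS=np.linspace(1.83,.70,11)
def phi(a): return np.pi/2-.35*(1.83-a)/1.13
E
python3 - <<'E'
from h import *
best=None
for s in(1,-1):
    for a in AS:
        q=bot.inverse_kinematics(*map(list,lidpose(a,phi(a),s)))
        print(s,round(a,2),None if q is None else np.round(q,2))
q0=[abs((bot.inverse_kinematics(*map(list,lidpose(AS[0],phi(AS[0]),s)))or[9]*6)[5]) if False else 0 for s in(1,-1)]
E
```

```text
1 1.83 [-0.06  0.36  1.51 -0.    1.27 -1.45]
1 1.72 [-0.05  0.3   1.58 -0.    1.23 -1.45]
1 1.6 [-0.04  0.24  1.65 -0.01  1.18 -1.44]
1 1.49 [-0.04  0.18  1.72 -0.02  1.14 -1.43]
1 1.38 [-0.03  0.12  1.79 -0.02  1.09 -1.42]
1 1.27 [-0.02  0.07  1.86 -0.03  1.04 -1.41]
1 1.15 [-0.01  0.02  1.93 -0.04  0.99 -1.39]
1 1.04 [-0.   -0.02  1.99 -0.05  0.93 -1.38]
1 0.93 [ 0.01 -0.06  2.06 -0.06  0.87 -1.36]
1 0.81 [ 0.02 -0.09  2.12 -0.08  0.81 -1.33]
1 0.7 [ 0.03 -0.12  2.18 -0.1   0.74 -1.3 ]
-1 1.83 [-0.06  0.36  1.51 -0.    1.27  1.69]
-1 1.72 [-0.05  0.3   1.58 -0.    1.23  1.69]
-1 1.6 [-0.04  0.24  1.65 -0.01  1.18  1.7 ]
-1 1.49 [-0.04  0.18  1.72 -0.02  1.14  1.71]
-1 1.38 [-0.03  0.12  1.79 -0.02  1.09  1.72]
-1 1.27 [-0.02  0.07  1.86 -0.03  1.04  1.73]
-1 1.15 [-0.01  0.02  1.93 -0.04  0.99  1.75]
-1 1.04 [-0.   -0.02  1.99 -0.05  0.93  1.77]
-1 0.93 [ 0.01 -0.06  2.06 -0.06  0.87  1.79]
-1 0.81 [ 0.02 -0.09  2.12 -0.08  0.81  1.81]
-1 0.7 [ 0.03 -0.12  2.18 -0.1   0.74  1.84]
```

```bash
python3 - <<'E'
from h import *
p,r=lidpose(1.83,np.pi/2,1)
bot.movep(list(p+[0,0,.07]),r);bot.hold(.1);st("hover");print(p)
e=p+[0,0,.05]-bot.read_state()['tool_pos'];
bot.movel(list(p),.12);bot.hold(.1);st("at lug")
jaws.command_gripper(0);bot.hold(.1);st("grip")
for a in AS[1:3]:
    q,o=lidpose(a,phi(a),1);bot.movel(list(q),.06,o);st(round(a,2))
q,d=cams.grab_frame("side");cv2.imwrite("pics/lug.png",cv2.resize(q[60:300,180:440,::-1],None,fx=2.3,fy=2.3))
E
```

```text
hover 24.0 [0.6259 0.0828 0.2424] [-0.9 -0.6  0.2] 0.501
[0.62599724 0.08296629 0.17196347]
at lug 24.83 [0.6269 0.0829 0.1733] [-0.4  0.4  0. ] 0.503
grip 25.24 [0.6265 0.0819 0.1734] [-3.  -4.6  5. ] 0.269
1.72 25.68 [0.6103 0.0847 0.178 ] [ 2.6 -5.7  2. ] 0.265
1.6 26.12 [0.5931 0.0878 0.1808] [ 1.3 -6.3  1.1] 0.27
```

View pics/lug.png

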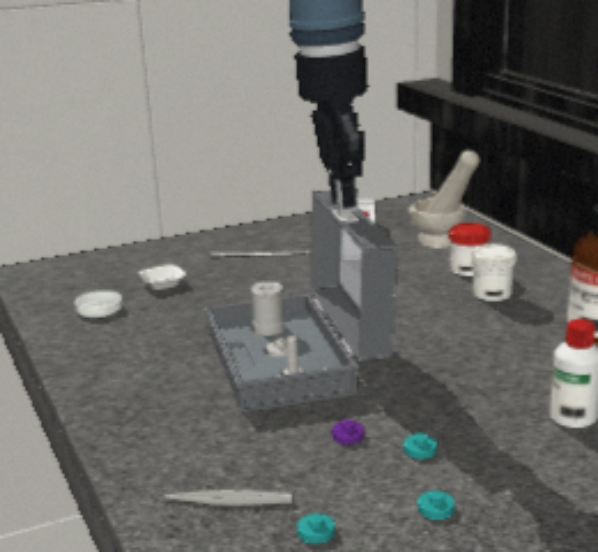

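The side view shows the lug held at (345,205), the lid near upright and following the arm, and the three parts still standing. I continue the swing.

```bash
python3 - <<'E'
from h import *
for a in AS[3:]:
    q,o=lidpose(a,phi(a),1);bot.movel(list(q-.001*Y),.05,o);st(round(a,2))
    if np.linalg.norm(bot.read_state()['force'])>30: break
bot.hold(.5);st("end")
for n in("top","side"):
    p,d=cams.grab_frame(n);np.savez(n+"9.npz",p=p,d=d,**cams.get_calibration(n))
    if n=="side":cv2.imwrite("pics/end.png",cv2.resize(p[60:300,180:440,::-1],None,fx=2.3,fy=2.3))
    c=np.load(n+"9.npz");P=cloud(d,c);q=P-H;cx=q@X;cy=q@Y;z=q[...,2]
    m=(cx<-.015)&(cx>-.15)&(abs(cy)<.1)&(abs(cy)>.07)&(z>.03)&(z<.16)&(d>0)
    w=np.c_[cx[m],cy[m],z[m]];print(n,len(w))
    if len(w)>50:
        rng=np.random.default_rng(0);best=(0,)
        for _ in range(400):
            s=w[rng.choice(len(w),3,False)];nn=np.cross(s[1]-s[0],s[2]-s[0]);L=np.linalg.norm(nn)
            if L<1e-6 or abs(nn[1])/L>.2:continue
            nn/=L;k=(abs((w-s[0])@nn)<.0015).sum()
            if k>best[0]:best=(k,nn,s[0])
        nn=best[1]*np.sign(best[1][2]);print(best[0],"normal",nn,"lid angle",np.arctan2(nn[0],nn[2]),"offset",best[2]@nn)
E
```

```text
1.49 26.68 [0.5756 0.0908 0.1816] [ 3.  -1.6  5.4] 0.264
1.38 27.18 [0.5579 0.0939 0.1801] [ 1.1 -2.4  6.4] 0.268
1.27 27.68 [0.5405 0.097  0.1766] [ 1.1 -0.9  6.8] 0.268
1.15 28.18 [0.5236 0.1    0.1711] [ 0.  -0.3  6.9] 0.272
1.04 28.68 [0.507  0.1029 0.1634] [-2.3 -0.6  6.3] 0.269
0.93 29.18 [0.4922 0.1055 0.1542] [-1.9  0.5  6. ] 0.267
0.81 29.68 [0.4784 0.1079 0.1435] [-2.2  2.5  4.7] 0.267
0.7 30.18 [0.4665 0.11   0.1316] [-1.8  5.   3.4] 0.267
end 30.68 [0.4666 0.1099 0.1317] [-1.7  5.4  3.8] 0.268
top 809
423 normal [ 6.74607763e-01 -4.72568013e-04  7.38176228e-01] lid angle 0.7404333150464214 offset 0.03680672474669055
side 207
102 normal [-0.72097797  0.00243895  0.69295369] lid angle -0.8052156739871557 offset 0.1331276433975152
```

View pics/end.png

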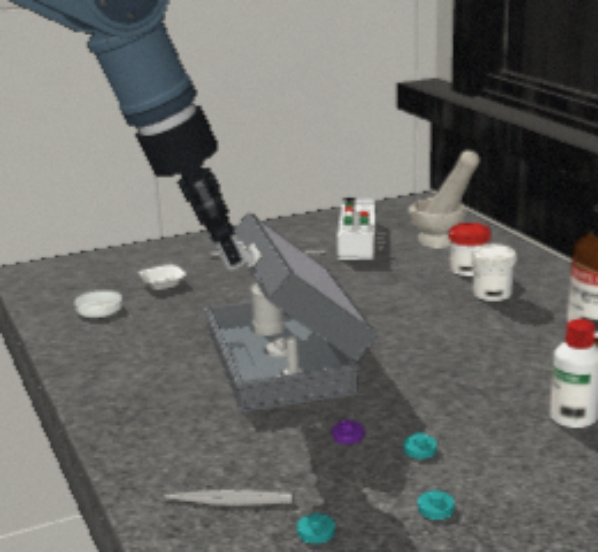

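The side view shows the lid ajar, with its lug pinched at (240,257) and clear of the die body. Plane fits put it at about 0.74–0.77 rad, so I trim it slightly lower, recheck and hand in.

```bash
python3 - <<'E'
from h import *
q,o=lidpose(.655,phi(.70),1);bot.movel(list(q-.0005*Y),.03,o);bot.hold(.5);st("end")
p,d=cams.grab_frame("top");c=cams.get_calibration("top");P=cloud(d,c);q=P-H;cx=q@X;cy=q@Y;z=q[...,2]
m=(cx<-.015)&(cx>-.12)&(abs(cy)<.1)&(abs(cy)>.07)&(d>0)&(abs(z*.76+cx*.65-.0375)<.012);w=np.c_[cx[m],z[m]]
for _ in range(5):
    f=np.polyfit(*w.T,1);w=w[abs(np.polyval(f,w[:,0])-w[:,1])<.004]
print("lid",np.arctan(-f[0]),len(w))
P=cloud(*(lambda g:(g[1],cams.get_calibration("side")))(cams.grab_frame("side")))
for n,a,b,z0,z1,r in(("plg",.5013,.0397,.03,.065,.014),("body",.523,.165,.03,.072,.022)):
    m=(P[...,2]>z0)&(P[...,2]<z1)&(np.hypot(P[...,0]-a,P[...,1]-b)<r);print(n,m.sum(),P[m].mean(0),P[m].max(0))
print(np.abs(bot.read_state()['joint_vel']).max())
if .62<np.arctan(-f[0])<.78: ticket.sign_off();print("signed")
E
```

```text
end 31.67 [0.4616 0.1109 0.1261] [-0.4  0.1  5. ] 0.265
lid 0.688999739519226 570
plg 58 [0.49961323 0.03431673 0.04649624] [0.50653595 0.04118363 0.05985747]
body 90 [0.51252342 0.15368605 0.04454986] [0.53426899 0.17305195 0.06927812]
0.001672936922881959
the job is handed in; nothing more can be done
signed
```

The job is handed in at about 32 s of the 72 s allowed, with the gripper still holding the lid ajar by its lug. No verdict is reported.

- **Parts:** The silver die base and the plunger are seated in their nests and released. Each touched down at the expected floor height. The wrist camera put their centres within about 1 mm of the nest centres, with tops at nominal height.
- **Lid:** The last top-camera plane fit reads 0.69 rad, against a target of 0.70. Before a small final trim, the top and side cameras disagreed slightly, 0.74 and 0.77 rad. The side fit was not repeated after the trim.
- **Hold:** The arm was still at hand-in, with about 5 N upward on the wrist.
- **Final check:** In the last side-camera check the plunger and die body were still standing at about nominal height. The base was hidden from depth checks under the lid, so its last measurement was with the lid still leaning back. It did show in its nest in the side picture taken after the swing, before the trim.
- **Other items:** I did not measure the bottle, tweezers, weighing boat or spatula after the moves. No move went near them and the pictures showed nothing displaced.

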